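Turn a painted board over in the turnover jig

ROBOT

A 7-joint arm with a two-finger parallel gripper is mounted at the origin on the work surface. World frame = base frame: x ahead of the robot, y to its left, z up, the work surface at z = 0. Lengths are in m, angles in rad, forces in N, time in s.
With the tool pointing down it reaches from about 0.425 to 0.8 m from the base axis. Payload 8.3 kg.
Tool frame: the origin (TCP) lies at the very end of the fingers, on their centre line; the grasp point (between the pads) lies 19 mm behind it; y points along the fingers, z is the direction in which the jaws open and shut, and the axes are right-handed (so a half turn about y gives the same grasp; the last joint's range is limited). The gripper opens to 85 mm and grips with 20 to 120 N. Pads are 22 mm wide; open, the fingers measure 114 mm over their backs; the gripper's body (76 mm by 85 mm) begins 54 mm behind the grasp point. The pads swing forward as they close: fully open they stand 13 mm farther back than shut.
Start: joints at [-1.362, 0.383, 0.016, 1.37, -0.006, 1.388, -0.046], TCP at [0.168, 0.602, 0.231] pointing down, gripper open.
Joint ranges: [-2.95, 2.95], [-0.25, 2.06], [-1.52, 1.56], [0.18, 2.33], [-1.44, 4.58], [0.02, 2.06], [-3.01, 3.01]. Speed limits (rad/s): [2.39, 2.39, 3.01, 3.01, 3.14, 3.14, 3.14].

INTERFACE

Orientations are given as a 3x3 rotation matrix whose columns are the frame's x, y, z axes.
In Python, from bench import robot, get_image, camera_params gives the robot as it stands.
- The arm moves only by the tool servo_tool, never from a script. Its argument "deltas" is a list of rows, each a list of 6 numbers: the shift along the tool's x, y, z in mm, then the turn, a rotation vector about the tool's x, y, z in degrees. In form: [[tx, ty, tz, ax, ay, az], ...]. A call has exactly 5 rows; each row shifts and turns the pose as measured when the row begins, along the tool's axes as they then stand; what a row does not reach is not made up. A row lasts 1/8 s, in which the tool goes at most 62.5 mm and 10.7 degrees, less where a joint would pass 70% of its speed; a pose out of reach is approached as far as the arm can. A call with a gripper value outside its range is refused whole. "jaw" is the closure, from 0 (fully open) to 1 (shut), set as the call begins (left out, the last holds). The fingers move at their own pace and stop on an object; "newtons" is the grip in N (left out, the last holds). Time passes only in rows, so rows that do not move let the fingers close, or fill a call up. It gives the time, the measured TCP pose, the force and the opening at its end, in the units of the state.
- robot.observe(): the state, without advancing time (a new reading comes with each control period).
- get_image(name): name is "scene" or "top" or "wrist"; returns (picture, depth): 420x560x3 uint8, red, green, blue; 420x560 float32, m along the optical axis (not along the pixel's ray), 0 where there is no reading.
- camera_params(name): a dict with "fx", "fy", "cx", "cy" (pixels), "rvec" (rotation vector, rad) and "tvec" (3), from world to camera coordinates, as OpenCV has them. Camera axes: x right, y down, z forward; pixel columns grow to the right and rows downward; lengths in m; the calibration is good to about 2 mm. A picture is of the moment at which its call begins: read the wrist's pose just before it. camera_params takes no time and is no camera call; for the wrist camera it gives the pose at the moment of the call.
- robot.close_job(): hands the job in, once; it reports no verdict.
The state is a dict: "t": time; "q": joint angles; "dq": joint speeds; "joint_torque": joint torques, N m; "ee_pos": TCP position; "tcp_rot": TCP orientation; "contact_force": force on the tool from outside, world axes, zero at the start; "ft_torque": the same for the moment, N m; "opening": opening from 0.0 (shut) to 1.0 (fully open).
Only numpy, scipy, OpenCV 4.12 (cv2) and the standard library are available. Lean on these libraries where they do the work, as an engineer would, in place of code of your own. Each camera call takes 0.05 s, during which the arm holds its last target.

TASK

The square board lying on the jig's grey apron has been painted blue on top and its bare side must now face up. Push the board straight into the slot of the dark flip frame until it is fully home against the stop, then swing the frame by its red handle right over until it rests on the cork pads, lowering it under control the whole way rather than letting it fall, and let go. The board must finish bare side up, still fully home in the closed frame; leave the other things on the bench where they are.

Things in the scene. Friction and masses are not known exactly. Their poses are not given: they have to be found in the camera images.
- jig: Fixed turnover jig, green base 118 x 415 mm, 12 mm thick, y = -130 to +285 mm. Origin on the table, under the middle of the hinge line. x axis = hinge line (pointing away from the robot), y axis points from the hinge to the open flip frame and beyond it to the grey apron, z up. 'Jig x, y, z' below are mm in this frame. Hinge axis at z = 35.
- apron_mid (a point): Centre of the grey apron's top: jig y = 201, z = 21 mm. The apron spans y = 120 to 282. Side guides, tops at z = 35: inner faces at x = +-56, narrowing over y = 155 to 122 to x = +-47, lead the board into the flip frame.
- board: Loose square wooden board, 90 mm (its x) x 100 mm (its y) x 18 mm, 70 to 140 g; origin at the centre of its bare underside, z axis out of the blue painted face. It starts blue side up on the apron, roughly square to the jig (within 0.08 rad, 5 mm off the middle), and slides into the frame along the jig's -y direction. Sliding it takes about 1 N.
- leaf (a joint): Hinge angle of the flip frame (rad): 0 = open, level, next to the apron (as at the start); 1.57 upright; 3.14 = closed, right over on the cork pads. Turns about jig +x: the handle goes from jig +y over the top to jig -y. Frame 0.4 kg, lightly damped hinge: left alone it falls open or shut.
- leaf_mouth (a point): Middle of the open frame's outer end, on its floor: jig y = 114, z = 20 mm (1 mm below the apron). Dark wooden window frame, 114 mm wide, y = 6 to 114. Slot between side rails 96 mm wide, open to the apron; yellow lips over both sides (z = 41.5 to 47.5, 78 mm apart) keep the board in. Stop wall at y = 16: a board fully home sticks out 2 mm here (trailing edge at y = 116).
- leaf_handle (a point): Grip point on the axis of the handle: red round bar, 12 mm diameter, along jig x, sticking out 62 mm from the frame's side on the robot's side (jig -x), with a 20 mm end knob. 35 mm from the frame, moving with it; open at jig (-92, 104, 30) mm over bare table. It swings at 104 mm radius about leaf_hinge and must turn between the fingers if the hand stays upright.
- leaf_hinge (a point): Point on the hinge axis level with the handle point: jig x = -92, y = 0, z = 35 mm.
- leaf_seat (a point): Point fixed in the flip frame where the board's origin (centre of the bare face) lies when the board is fully home: jig x = 0, y = 66, z = 20 mm when open. In the closed frame the board drops about 3.5 mm from this point onto the lips.
- pads_mid (a point): Midway between the two cork pads on which the closed frame rests: jig y = -62, z = 22.5 mm; the pads are 12 x 90 mm, at jig x = +-45.
- glue: Bystander: white glue bottle, 56 mm diameter, 150 mm tall, standing; origin at the bottom centre.
- tin: Bystander: closed tin, 80 mm diameter, 100 mm tall, standing; origin at the bottom centre.
- hammer: Bystander: hammer lying flat, about 270 mm long; origin under its middle.
- driver: Bystander: screwdriver lying flat, about 200 mm long; origin under its middle.
- offcuts: Bystander: bundle of three pine offcuts, 130 x 66 x 66 mm; origin at the bottom centre.
- sander: Bystander: cork sanding block with a red sole, 110 x 60 x 30 mm; origin at the bottom centre.
Not all that is in view belongs to the job. There is more than one size of the board; the job needs the middle-sized.

How it is judged:
By the outcome, as a careful person would: the job done as asked, in the order asked, and still so for the second after the job is handed in, with the robot touching nothing.
It also fails if it takes over 54 s, if anything falls off the work surface, if the arm or the gripper's body presses on something with over 40 N, if the wrist force passes 120 N, or if a joint passes its speed limit or range.

## Working session

There is one attempt and no reset: what is moved stays moved. The work goes in short steps, Python scripts to look and compute and a tool call to move; the robot and the scene stay as the last step left them, time stands still between calls to the robot, and variables do not carry over. Pictures are saved under pics/ and viewed, and the job is handed in when it is done.

Besides the shell and the picture viewer there is one more tool, called after "Call:" in YAML: its name, and indented under it one key for each argument. servo_tool: Moves the arm, as the interface text tells. Its arguments: {"type":"object","properties":{"deltas":{"type":"array"},"jaw":{"type":"number"},"newtons":{"type":"number"}},"required":["deltas"]}

```bash
mkdir -p pics; ls
cat > h.py <<'E'
import numpy as np, cv2
from bench import robot, get_image, camera_params
def shot(n,f):
    p=camera_params(n); im,d=get_image(n)
    cv2.imwrite(f'pics/{f}.png',im[:,:,::-1]); np.savez(f'{f}.npz',im=im,d=d,**{k:np.array(v) for k,v in p.items()})
def w(f,u,v,r=1):
    z=np.load(f+'.npz'); d=z['d'][v-r:v+r+1,u-r:u+r+1]; d=np.median(d[d>0])
    R=cv2.Rodrigues(z['rvec'])[0]; c=np.array([(u-z['cx'])/z['fx']*d,(v-z['cy'])/z['fy']*d,d])
    return R.T@(c-z['tvec'].ravel())
E
python3 - <<'E'
from h import *
s=robot.observe(); print({k:np.round(v,3).tolist() for k,v in s.items()})
shot('scene','s0'); shot('top','t0')
E
```

```text
pics
{'t': 0.0, 'q': [-1.362, 0.384, 0.016, 1.371, -0.006, 1.388, -0.046], 'dq': [-0.0, 0.001, -0.001, -0.002, -0.001, 0.002, 0.0], 'joint_torque': [-0.0, -62.759, 0.844, -37.182, 0.017, 0.014, -0.0], 'ee_pos': [0.168, 0.602, 0.23], 'tcp_rot': [[0.963, -0.0, 0.268], [-0.268, -0.002, 0.963], [0.0, -1.0, -0.002]], 'contact_force': [0.183, 0.277, 0.022], 'ft_torque': [-0.008, 0.047, -0.04], 'opening': 0.997}
```

View pics/s0.png

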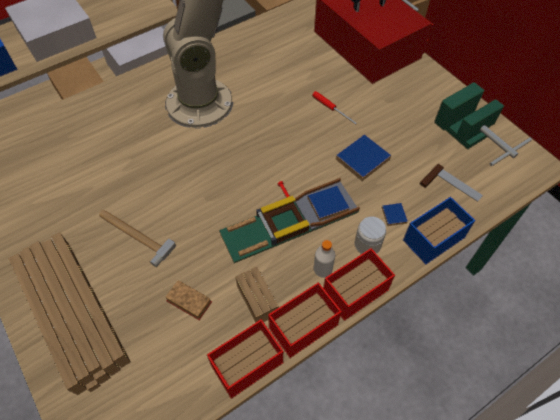

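View pics/t0.png

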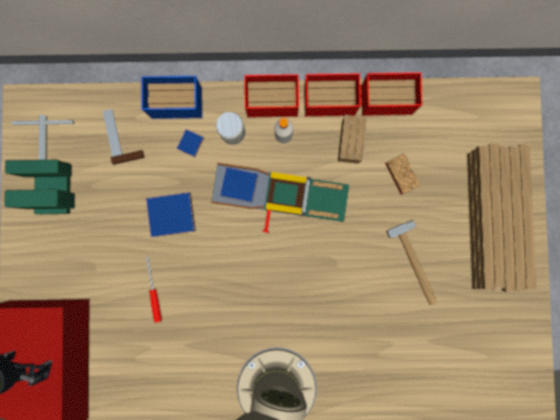

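The scene view shows the jig at about (290,215). In the top view the apron with the blue board is at (240,185), the flip frame at (287,193), the red handle at (267,222) and the green base with pads at (327,200). Next I'll enlarge that area.

Run:
```python
from h import *
im=cv2.imread('pics/t0.png')
c=im[145:245,190:370]; cv2.imwrite('pics/t0c.png',cv2.resize(c,None,fx=4.4,fy=4.4,interpolation=cv2.INTER_CUBIC))
im=cv2.imread('pics/s0.png')
c=im[165:275,210:370]; cv2.imwrite('pics/s0c.png',cv2.resize(c,None,fx=5,fy=5,interpolation=cv2.INTER_CUBIC))
for u,v in [(277,390),(240,185),(222,201),(287,194),(327,200),(267,230),(285,124),(230,126),(20,372),(60,340)]: print(u,v,np.round(w('t0',u,v),3))
z=np.load('t0.npz'); print(z['fx'],z['rvec'],z['tvec'])
```

```text
277 390 [ 0.068 -0.007  0.209]
240 185 [0.617 0.099 0.04 ]
222 201 [0.57  0.156 0.024]
287 194 [ 0.589 -0.043  0.014]
327 200 [ 0.569 -0.167  0.014]
267 230 [0.479 0.019 0.037]
285 124 [ 0.772 -0.039  0.15 ]
230 126 [0.782 0.12  0.1  ]
20 372 [0.168 0.565 0.348]
60 340 [0.192 0.574 0.161]
419.32201908866307 [ 2.18006017 -2.21553157  0.05933598] [-0.02131764  0.53182247  1.2785404 ]
```

View pics/t0c.png

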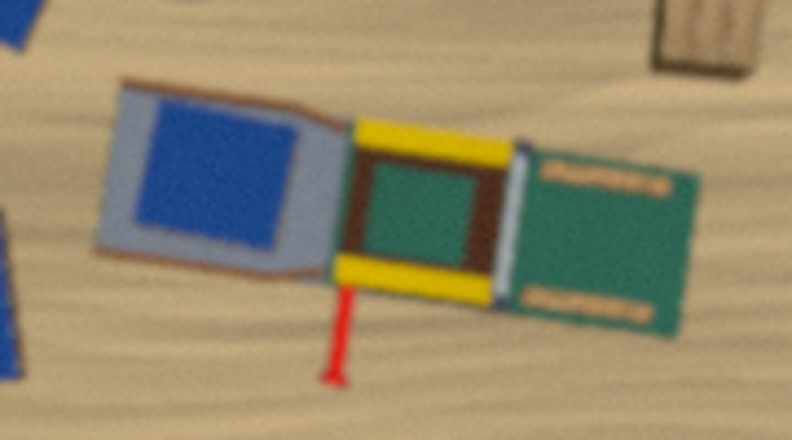

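View pics/s0c.png

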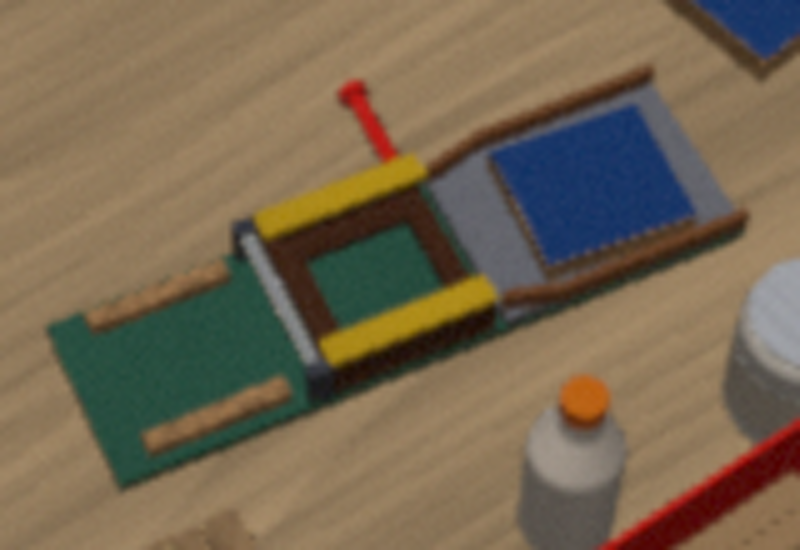

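```bash
cat > fit.py <<'E'
from h import *
from scipy.optimize import least_squares
def fit(obs,x0):
    # obs: list (file,(u,v),(jx,jy,jz)mm)
    Z={f:dict(np.load(f+'.npz')) for f in {o[0] for o in obs}}
    def res(p):
        r=[]
        c,s=np.cos(p[2]),np.sin(p[2])
        for f,uv,j in obs:
            j=np.array(j)/1e3; P=np.array([p[0]+c*j[0]-s*j[1],p[1]+s*j[0]+c*j[1],j[2]])
            z=Z[f];K=np.array([[z['fx'],0,z['cx']],[0,z['fy'],z['cy']],[0,0,1.]])
            q=cv2.projectPoints(P.reshape(1,3),z['rvec'],z['tvec'],K,None)[0].ravel()
            r+=list(q-uv)
        return np.array(r)
    s=least_squares(res,x0,loss='soft_l1'); return s.x,res(s.x).reshape(-1,2)
E
python3 - <<'E'
from fit import *
T=lambda a,b:(a/4.4+190-.4,b/4.4+145-.4)
S=lambda a,b:(a/5+210-.4,b/5+165-.4)
o=[('t0',T(700,175),(59,-130,12)),('t0',T(680,336),(-59,-130,12)),('t0',T(356,119),(57,114,47.5)),('t0',T(514,140),(57,6,47.5)),
('t0',T(335,282),(-57,114,47.5)),('t0',T(490,304),(-57,6,47.5)),('t0',T(335,380),(-119,104,30)),
('s0',S(50,328),(-59,-130,12)),('s0',S(123,488),(59,-130,12)),('s0',S(350,90),(-119,104,32)),('s0',S(413,155),(-57,114,47.5)),('s0',S(497,283),(57,114,47.5)),('s0',S(257,213),(-57,6,47.5))]
x,r=fit(o,[.58,-.05,-.147]); print(x); print(r.round(1))
for f,uv in [('t0',T(160,98)),('t0',T(298,128)),('t0',T(275,248)),('t0',T(135,220))]:
    P=w(f,*np.round(uv).astype(int)); print(P.round(3))
E
```

```text
[ 0.58025068 -0.09729039 -0.15124747]
[[-0.1 -0.8]
 [-0.4  0.3]
 [-0.4  0.3]
 [-0.8  0.3]
 [-0.8  0.7]
 [-0.4  0.5]
 [-0.1 -0.6]
 [-1.2  0.3]
 [-0.4  0.1]
 [ 0.4  1.6]
 [-0.4 -0.5]
 [ 0.2  2.7]
 [-1.4  0.8]]
[0.673 0.141 0.037]
[0.65  0.047 0.037]
[0.569 0.064 0.022]
[0.589 0.162 0.024]
```

```bash
cat > plan.py <<'E'
from h import *
from scipy.spatial.transform import Rotation as Ro
J=np.array([0.5803,-0.0973]); YAW=-0.1512
def jw(x,y,z):
    c,s=np.cos(YAW),np.sin(YAW); return np.array([J[0]+(c*x-s*y)/1e3,J[1]+(s*x+c*y)/1e3,z/1e3])
def wj(P):
    c,s=np.cos(YAW),np.sin(YAW); d=np.array(P[:2])-J; return np.array([(c*d[0]+s*d[1])*1e3,(-s*d[0]+c*d[1])*1e3,P[2]*1e3])
def Rz(a): # jaw dir angle rel jig x
    a=a+YAW; z=np.array([np.cos(a),np.sin(a),0]); y=np.array([0,0,-1.]); return np.c_[np.cross(y,z),y,z]
PUSH=Rz(0); HAND=Rz(np.pi/2)
def plan(way,Rt,n,show=True):
    """way: list of world points reached evenly; total n rows"""
    s=robot.observe(); p=np.array(s['ee_pos']); R=np.array(s['tcp_rot'])
    w_=Ro.from_matrix(Rt@R.T).as_rotvec()
    for i in range(n):
        q=p+(np.array(way)-p)/(n-i); Rn=Ro.from_matrix(Rt@R.T).as_rotvec()/(n-i)
        R2=Ro.from_rotvec(Rn).as_matrix()@R
        t=R.T@(q-p)*1e3; a=np.degrees(Ro.from_matrix(R.T@R2).as_rotvec())
        print(('],' if i%5==4 else '')and'', [round(float(v),1) for v in t]+[round(float(v),1) for v in a])
        p,R=q,R2
def st():
    s=robot.observe(); print('t',round(s['t'],2),'jig',wj(s['ee_pos']).round(1),'F',np.round(s['contact_force'],1),'op',round(s['opening'],3),'rotPUSH',np.degrees(Ro.from_matrix(PUSH.T@np.array(s['tcp_rot'])).as_rotvec()).round(1),'z',round(s['ee_pos'][2],4))
E
python3 - <<'E'
from plan import *
st(); plan(jw(0,290,250),PUSH,12)
E
```

```text
t 0.1 jig [-513.2  628.8  230.4] F [ 0.1 -0.6 -0.7] op 0.998 rotPUSH [ -0.1 -83.1  -0.1] z 0.2304
 [45.9, -1.6, -22.9, 0.0, 6.9, 0.0]
 [48.3, -1.6, -17.2, 0.0, 6.9, 0.0]
 [50.0, -1.6, -11.2, 0.0, 6.9, 0.0]
 [51.0, -1.6, -5.1, 0.0, 6.9, 0.0]
 [51.2, -1.6, 1.1, 0.0, 6.9, 0.0]
 [50.7, -1.6, 7.2, 0.0, 6.9, 0.0]
 [49.5, -1.6, 13.3, 0.0, 6.9, 0.0]
 [47.5, -1.6, 19.2, 0.0, 6.9, 0.0]
 [44.9, -1.6, 24.7, 0.0, 6.9, 0.0]
 [41.6, -1.6, 30.0, 0.0, 6.9, 0.0]
 [37.6, -1.6, 34.8, 0.0, 6.9, 0.0]
 [33.2, -1.6, 39.1, 0.0, 6.9, 0.0]
```

Call:
servo_tool:
  deltas:
    - [46,-2,-23,0,7,0]
    - [48,-2,-17,0,7,0]
    - [50,-2,-11,0,7,0]
    - [51,-2,-5,0,7,0]
    - [51,-2,1,0,7,0]
  jaw: 0.4
  newtons: 20

```text
t: 0.72
ee_pos: [0.3561, 0.4265, 0.2371]
tcp_rot: [[0.629, -0.005, 0.778], [-0.778, -0.006, 0.629], [0.001, -1.0, -0.007]]
contact_force: [0.5, 0.4, -0.5]
opening: 0.603
```

Run:
```python
from plan import *
st(); plan(jw(0,290,200),PUSH,8)
```

```text
t 0.72 jig [-300.5  484.1  237.1] F [ 0.5  0.4 -0.5] op 0.603 rotPUSH [ -0.4 -47.6  -0.2] z 0.2371
 [44.1, 4.6, 7.4, 0.0, 6.0, 0.0]
 [43.1, 4.6, 12.0, 0.0, 6.0, 0.0]
 [41.6, 4.6, 16.4, 0.0, 6.0, 0.0]
 [39.7, 4.6, 20.6, 0.0, 6.0, 0.0]
 [37.4, 4.6, 24.6, 0.0, 6.0, 0.0]
 [34.6, 4.6, 28.3, 0.0, 6.0, 0.0]
 [31.5, 4.6, 31.8, 0.0, 6.0, 0.0]
 [28.0, 4.6, 34.9, 0.0, 6.0, 0.0]
```

Call:
servo_tool:
  deltas:
    - [46,5,8,0,6.5,0]
    - [44,5,13,0,6.5,0]
    - [42,5,18,0,6.5,0]
    - [40,5,23,0,6.5,0]
    - [37,5,27,0,6.5,0]

```text
t: 1.35
ee_pos: [0.5332, 0.2676, 0.2105]
tcp_rot: [[0.093, -0.006, 0.996], [-0.996, -0.006, 0.093], [0.006, -1.0, -0.007]]
contact_force: [0.2, 0.1, -0.3]
opening: 0.605
```

Run:
```python
from plan import *
st(); plan(jw(0,290,170),PUSH,4)
```

```text
t 1.35 jig [-101.5  353.6  210.5] F [ 0.2  0.1 -0.3] op 0.605 rotPUSH [ -0.4 -14.   -0.4] z 0.2105
 [21.5, 10.1, 20.8, 0.1, 3.5, 0.1]
 [20.2, 10.1, 22.1, 0.1, 3.5, 0.1]
 [18.9, 10.1, 23.3, 0.1, 3.5, 0.1]
 [17.4, 10.1, 24.4, 0.1, 3.5, 0.1]
```

Call:
servo_tool:
  deltas:
    - [21,10,21,0,3.5,0]
    - [20,10,22,0,3.5,0]
    - [19,10,23,0,3.5,0]
    - [17,10,24,0,3.5,0]
    - [4,2,8,0,1,0]

```text
t: 1.98
ee_pos: [0.6335, 0.1773, 0.1643]
tcp_rot: [[-0.183, -0.01, 0.983], [-0.983, -0.01, -0.183], [0.012, -1.0, -0.008]]
contact_force: [-0.1, 0.4, -0.8]
opening: 0.603
```

Run:
```python
from plan import *
st(); shot('wrist','w1'); shot('top','t1')
im=cv2.imread('pics/t1.png')
c=im[145:245,190:370]; cv2.imwrite('pics/t1c.png',cv2.resize(c,None,fx=4.4,fy=4.4,interpolation=cv2.INTER_CUBIC))
```

```text
t 1.98 jig [ 11.2 279.5 164.3] F [-0.1  0.4 -0.8] op 0.603 rotPUSH [-0.5  1.9 -0.7] z 0.1643
```

View pics/w1.png

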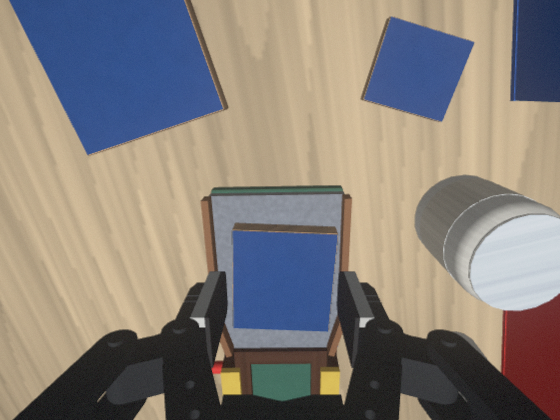

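View pics/t1c.png

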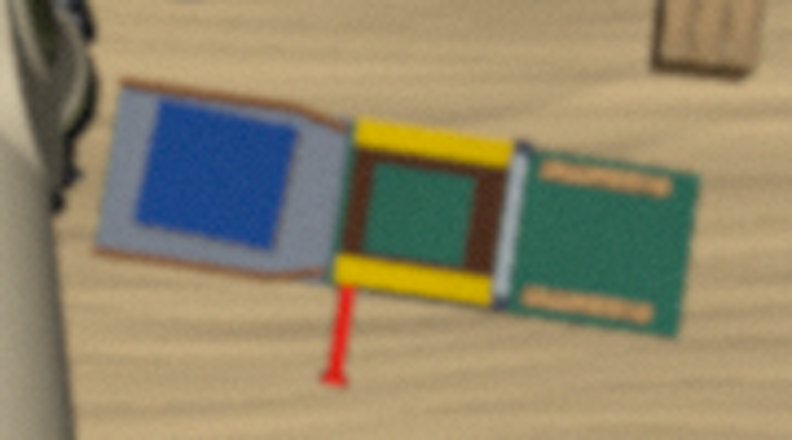

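Run:
```python
from fit import *
z=cv2.imread('pics/w1.png'); c=z[170:400,190:370]; cv2.imwrite('pics/w1c.png',cv2.resize(c,None,fx=2.6,fy=2.6,interpolation=cv2.INTER_CUBIC))
o=[('w1',(211.5,187.5),(-59,285,12)),('w1',(342.5,186),(59,285,12)),('w1',(241,370),(-39,114,47.5)),('w1',(320,369),(39,114,47.5)),
('w1',(212.5,197),(-56,282,35)),('w1',(343.5,195),(56,282,35))]
x,r=fit(o,[.58,-.097,-.15]); print(x); print(r.round(1))
for u,v in [(235,238),(333,240),(325,327),(238,327),(260,205)]:print(w('w1',u,v).round(4))
```

```text
[ 0.58144259 -0.09511174 -0.16694214]
[[-1.1 -0.6]
 [ 1.8 -1.1]
 [-1.5  0.1]
 [ 1.5  0.5]
 [-3.9  0.7]
 [ 1.5  0.6]]
[0.5871 0.1548 0.0392]
[0.6682 0.138  0.039 ]
[0.649  0.0514 0.0388]
[0.569  0.0657 0.0385]
[0.6114 0.1739 0.0202]
```

View pics/w1c.png

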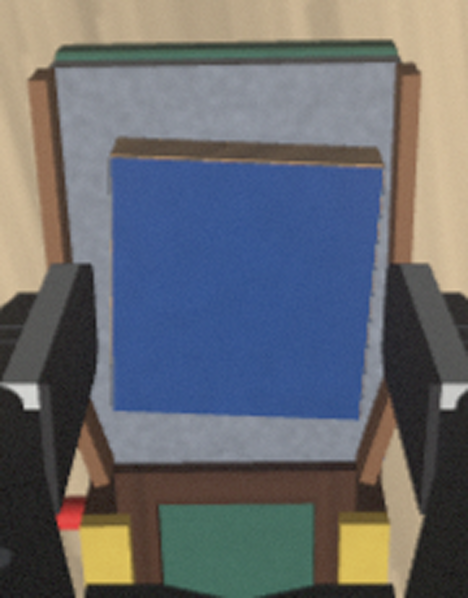

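Run:
```python
from fit import *
W=lambda a,b:(a/2.6+190-.3,b/2.6+170-.3)
T=lambda a,b:(a/4.4+190-.4,b/4.4+145-.4)
ow=[('w1',W(62,45),(-59,285,12)),('w1',W(390,42),(59,285,12)),('w1',W(131,516),(-39,114,47.5)),('w1',W(340,514),(39,114,47.5)),
('w1',W(52,70),(-56,282,35)),('w1',W(399,65),(56,282,35))]
ot=[('t0',T(700,175),(59,-130,12)),('t0',T(680,336),(-59,-130,12)),('t0',T(356,119),(57,114,47.5)),('t0',T(514,140),(57,6,47.5)),
('t0',T(335,282),(-57,114,47.5)),('t0',T(490,304),(-57,6,47.5)),('t0',T(335,380),(-119,104,30))]
for o in (ow,ot,ow+ot):
  x,r=fit(o,[.58,-.097,-.15]); print(x); print(r.round(1).tolist())
# board from w1: project on z=39
z=np.load('w1.npz');R=cv2.Rodrigues(z['rvec'])[0];C=-R.T@z['tvec'].ravel()
P=[]
for a,b in [(112,157),(382,165),(358,417),(114,410)]:
    u,v=W(a,b); d=R.T@np.array([(u-z['cx'])/z['fx'],(v-z['cy'])/z['fy'],1]); p=C+d*(0.039-C[2])/d[2]; P.append(p)
    c,s=np.cos(x[2]),np.sin(x[2]); q=p[:2]-x[:2]; print(p.round(4),((np.array([[c,s],[-s,c]])@q)*1e3).round(1))
```

```text
[ 0.58128355 -0.09444732 -0.16700699]
[[-3.5, -0.8], [4.3, -1.7], [-0.9, 1.5], [0.7, 1.5], [-1.4, 0.3], [1.6, 0.2]]
[ 0.58060209 -0.09865037 -0.15513981]
[[0.4, -0.8], [-0.1, 0.4], [0.1, 0.0], [-0.3, 0.2], [-0.4, 0.4], [0.0, 0.4], [0.2, -0.9]]
[ 0.5813559  -0.09502553 -0.16522914]
[[-3.8, -0.1], [3.9, -1.2], [-0.9, 2.0], [0.7, 2.0], [-1.8, 1.1], [1.2, 0.7], [-0.7, -0.5], [-1.5, 0.5], [-0.8, -0.6], [-1.3, -0.0], [-1.7, -0.3], [-1.4, 0.1], [-1.3, -1.5]]
[0.5869 0.1621 0.039 ] [-36.8 254.6]
[0.6721 0.1436 0.039 ] [ 50.2 250.3]
[0.6507 0.0477 0.039 ] [ 44.9 152.2]
[0.5649 0.0663 0.039 ] [-42.7 156.5]
```

```bash
sed -i 's/^J=.*/J=np.array([0.581,-0.0968]); YAW=-0.160/' plan.py
python3 - <<'E'
from plan import *
st(); plan(jw(2,285,26),PUSH,5)
E
```

```text
t 2.08 jig [  7.6 280.5 164.9] F [-0.   0.   0.4] op 0.604 rotPUSH [-0.4  1.2 -0.6] z 0.1649
 [-1.2, 27.8, -0.9, 0.1, -0.2, 0.1]
 [-1.1, 27.8, -1.0, 0.1, -0.2, 0.1]
 [-1.1, 27.8, -1.0, 0.1, -0.2, 0.1]
 [-1.0, 27.8, -1.0, 0.1, -0.2, 0.1]
 [-1.0, 27.8, -1.1, 0.1, -0.2, 0.1]
```

Call:
servo_tool:
  deltas:
    - [-3,34,-2,0.3,-0.5,0.3]
    - [-2,34,-1,0.2,-0.5,0.2]
    - [-1,32,-1,0,-0.2,0]
    - [0,28,-1,0,0,0]
    - [0,8,0,0,0,0]
  jaw: 0.5

```text
t: 2.7
ee_pos: [0.6267, 0.1961, 0.0297]
tcp_rot: [[-0.144, 0.005, 0.99], [-0.99, 0.006, -0.144], [-0.007, -1.0, 0.004]]
contact_force: [0.4, 0.5, -0.2]
opening: 0.501
```

Run:
```python
from plan import *
st(); shot('wrist','w2'); plan(jw(1,129,26),PUSH,10)
```

```text
t 2.7 jig [ -1.6 296.5  29.7] F [ 0.4  0.5 -0.2] op 0.501 rotPUSH [ 0.2 -0.9  0.4] z 0.0297
 [16.8, 0.2, -0.0, -0.0, 0.1, -0.0]
 [16.8, 0.3, -0.0, -0.0, 0.1, -0.0]
 [16.8, 0.3, 0.0, -0.0, 0.1, -0.0]
 [16.8, 0.3, 0.1, -0.0, 0.1, -0.0]
 [16.8, 0.3, 0.1, -0.0, 0.1, -0.0]
 [16.8, 0.3, 0.1, -0.0, 0.1, -0.0]
 [16.8, 0.3, 0.1, -0.0, 0.1, -0.0]
 [16.8, 0.3, 0.2, -0.0, 0.1, -0.0]
 [16.8, 0.3, 0.2, -0.0, 0.1, -0.0]
 [16.8, 0.4, 0.2, -0.0, 0.1, -0.0]
```

View pics/w2.png

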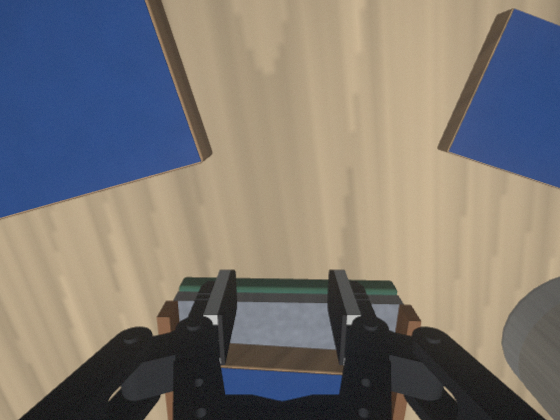

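The fingers stand just behind the board, centred between the guides (fingers at columns 205 to 360, guides at 168 and 410). Now I'll push.

Call:
servo_tool:
  deltas:
    - [14,2,1,0,0.4,0]
    - [14,2,1,0,0.3,0]
    - [14,0.5,0.5,0,0.2,0]
    - [14,0.3,0,0,0,0]
    - [14,0.3,0,0,0,0]

```text
t: 3.38
ee_pos: [0.6203, 0.1235, 0.0282]
tcp_rot: [[-0.159, 0.011, 0.987], [-0.987, 0.009, -0.159], [-0.011, -1.0, 0.009]]
contact_force: [-0.1, 2.3, 1.4]
opening: 0.502
```

Run:
```python
from plan import *
st(); plan(jw(0,145,26),PUSH,5)
```

```text
t 3.38 jig [  3.7 223.7  28.2] F [-0.1  2.3  1.4] op 0.502 rotPUSH [ 0.5 -0.   0.6] z 0.0282
 [15.7, 0.3, -0.7, -0.1, 0.0, -0.1]
 [15.7, 0.3, -0.7, -0.1, 0.0, -0.1]
 [15.7, 0.3, -0.7, -0.1, 0.0, -0.1]
 [15.7, 0.4, -0.7, -0.1, 0.0, -0.1]
 [15.7, 0.4, -0.7, -0.1, 0.0, -0.1]
```

Call:
servo_tool:
  deltas:
    - [12,0.3,-0.7,-0.1,0,-0.1]
    - [12,0.3,-0.7,-0.1,0,-0.1]
    - [12,0.3,-0.7,-0.1,0,-0.1]
    - [12,0.3,-0.7,0,0,0]
    - [12,0.3,-0.6,0,0,0]

```text
t: 4.0
ee_pos: [0.6069, 0.0603, 0.0265]
tcp_rot: [[-0.159, 0.005, 0.987], [-0.987, 0.005, -0.159], [-0.006, -1.0, 0.004]]
contact_force: [0.8, 0.8, 1.5]
opening: 0.5
```

Run:
```python
from plan import *
st(); shot('wrist','w3');shot('scene','s3')
im=cv2.imread('pics/s3.png')
c=im[165:275,210:370]; cv2.imwrite('pics/s3c.png',cv2.resize(c,None,fx=5,fy=5,interpolation=cv2.INTER_CUBIC))
```

```text
t 4.0 jig [  0.5 159.3  26.5] F [0.8 0.8 1.5] op 0.5 rotPUSH [ 0.3 -0.   0.3] z 0.0265
```

View pics/w3.png

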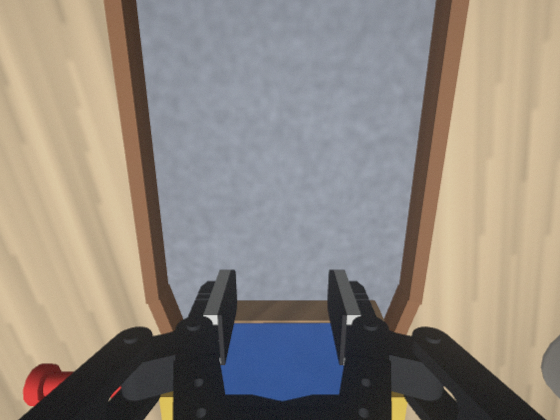

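View pics/s3c.png

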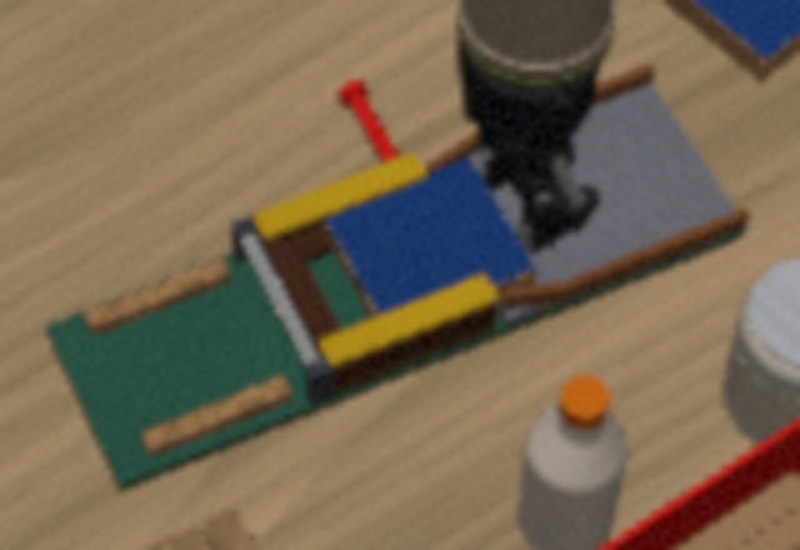

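The board is square and has entered the lips. I'll push on towards the stop.

Call:
servo_tool:
  deltas:
    - [7,0,0,0,0,0]
    - [7,0,0,0,0,0]
    - [6,0,0,0,0,0]
    - [5,0,0,0,0,0]
    - [4,0,0,0,0,0]

```text
t: 4.72
ee_pos: [0.6016, 0.0294, 0.0261]
tcp_rot: [[-0.16, 0.005, 0.987], [-0.987, 0.004, -0.16], [-0.005, -1.0, 0.004]]
contact_force: [0.2, 0.3, 0.6]
opening: 0.501
```

Run:
```python
from plan import *
st()
```

```text
t 4.72 jig [  0.3 127.9  26.1] F [0.2 0.3 0.6] op 0.501 rotPUSH [0.2 0.1 0.3] z 0.0261
```

Call:
servo_tool:
  deltas:
    - [2,0,0,0,0,0]
    - [2,0,0,0,0,0]
    - [2,0,0,0,0,0]
    - [1.5,0,0,0,0,0]
    - [1.5,0,0,0,0,0]

```text
t: 5.35
ee_pos: [0.6017, 0.028, 0.0266]
tcp_rot: [[-0.154, 0.008, 0.988], [-0.988, 0.012, -0.154], [-0.013, -1.0, 0.006]]
contact_force: [2.2, 5.6, -1.2]
opening: 0.501
```

Run:
```python
from plan import *
st(); shot('wrist','w4');shot('scene','s4')
im=cv2.imread('pics/s4.png')
c=im[165:275,210:370]; cv2.imwrite('pics/s4c.png',cv2.resize(c,None,fx=5,fy=5,interpolation=cv2.INTER_CUBIC))
```

```text
t 5.35 jig [  0.6 126.5  26.6] F [ 2.2  5.6 -1.2] op 0.501 rotPUSH [ 0.3 -0.3  0.8] z 0.0266
```

View pics/w4.png

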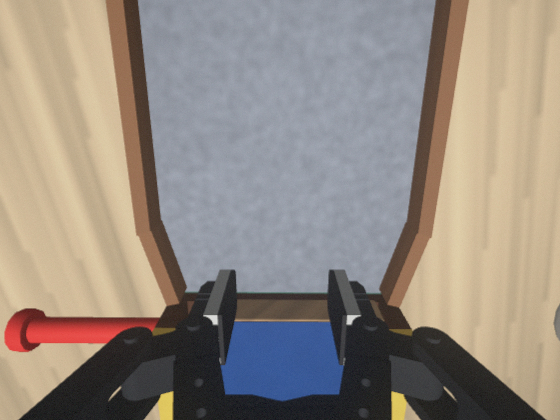

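View pics/s4c.png

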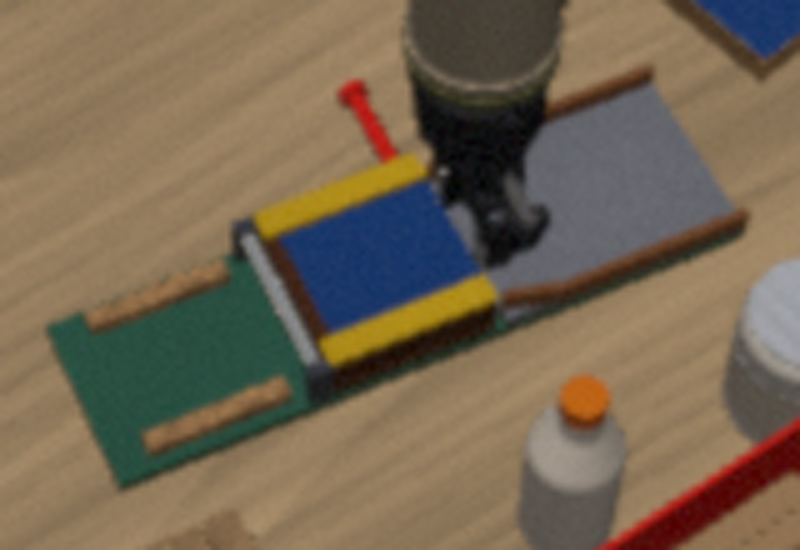

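Call:
servo_tool:
  deltas:
    - [4,0,0,0,0,-0.4]
    - [4,0,0,0,0,-0.4]
    - [4,0,0,0,0.3,0]
    - [4,0,0,0,0,0]
    - [4,0,0,0,0,0]

```text
t: 6.08
ee_pos: [0.6016, 0.0281, 0.0274]
tcp_rot: [[-0.144, 0.01, 0.989], [-0.989, 0.019, -0.145], [-0.02, -1.0, 0.008]]
contact_force: [1.9, 10.8, -0.1]
opening: 0.5
```

Run:
```python
from plan import *
st()
```

```text
t 6.08 jig [  0.4 126.6  27.4] F [ 1.9 10.8 -0.1] op 0.5 rotPUSH [ 0.4 -0.9  1.2] z 0.0274
```

Call:
servo_tool:
  deltas:
    - [-10,0,0,0,0,-0.5]
    - [-4,-25,0,0,0,-0.5]
    - [0,-30,0,0,-10,0]
    - [0,-30,0,0,-10,0]
    - [0,-25,0,0,-10,0]

```text
t: 6.7
ee_pos: [0.6004, 0.0406, 0.1374]
tcp_rot: [[0.382, 0.0, 0.924], [-0.924, -0.007, 0.382], [0.006, -1.0, -0.002]]
contact_force: [0.2, 0.6, -0.5]
opening: 0.502
```

Run:
```python
from plan import *
st(); plan(jw(-92,104,120),HAND,7)
```

```text
t 6.7 jig [ -2.7 138.7 137.4] F [ 0.2  0.6 -0.5] op 0.502 rotPUSH [ -0.  -31.7  -0.4] z 0.1374
 [-2.5, 2.5, -13.5, 0.0, -8.3, 0.0]
 [-4.4, 2.5, -12.9, 0.0, -8.3, 0.0]
 [-6.2, 2.5, -12.2, 0.0, -8.3, 0.0]
 [-7.9, 2.5, -11.1, 0.0, -8.3, 0.0]
 [-9.5, 2.5, -9.9, 0.0, -8.3, 0.0]
 [-10.8, 2.5, -8.4, 0.0, -8.3, 0.0]
 [-11.9, 2.5, -6.8, 0.0, -8.3, 0.0]
```

Call:
servo_tool:
  deltas:
    - [-4,2,-21,0,-10,0]
    - [-7,2,-19,0,-10,0]
    - [-10,2,-17,0,-10,0]
    - [-13,2,-14,0,-10,0]
    - [-15,2,-11,0,-10,0]
  jaw: 0.4

```text
t: 7.32
ee_pos: [0.5027, 0.0168, 0.1294]
tcp_rot: [[0.961, 0.004, 0.276], [-0.276, -0.014, 0.961], [0.008, -1.0, -0.012]]
contact_force: [0.1, 0.4, 0.6]
opening: 0.602
```

Run:
```python
from plan import *
st(); shot('wrist','w5');shot('top','t5'); plan(jw(-92,104,60),HAND,5)
im=cv2.imread('pics/t5.png')
c=im[145:245,190:370]; cv2.imwrite('pics/t5c.png',cv2.resize(c,None,fx=4.4,fy=4.4,interpolation=cv2.INTER_CUBIC))
```

```text
t 7.33 jig [-95.4  99.7 129.4] F [0.1 0.4 0.6] op 0.602 rotPUSH [ -0.2 -83.2  -0.9] z 0.1294
 [0.6, 13.8, 1.2, 0.1, -1.4, 0.1]
 [0.7, 13.8, 1.2, 0.1, -1.4, 0.1]
 [0.7, 13.8, 1.1, 0.1, -1.4, 0.1]
 [0.8, 13.8, 1.0, 0.1, -1.4, 0.1]
 [0.8, 13.8, 1.0, 0.1, -1.4, 0.1]
```

View pics/w5.png

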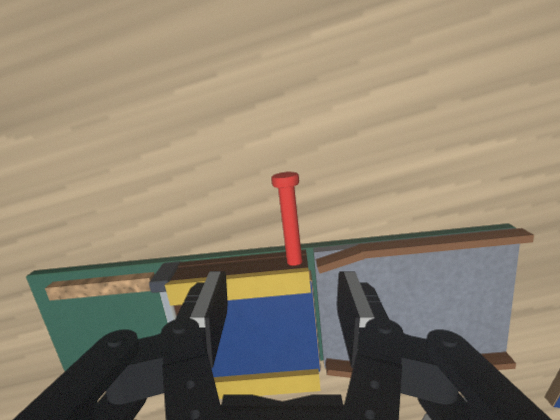

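View pics/t5c.png

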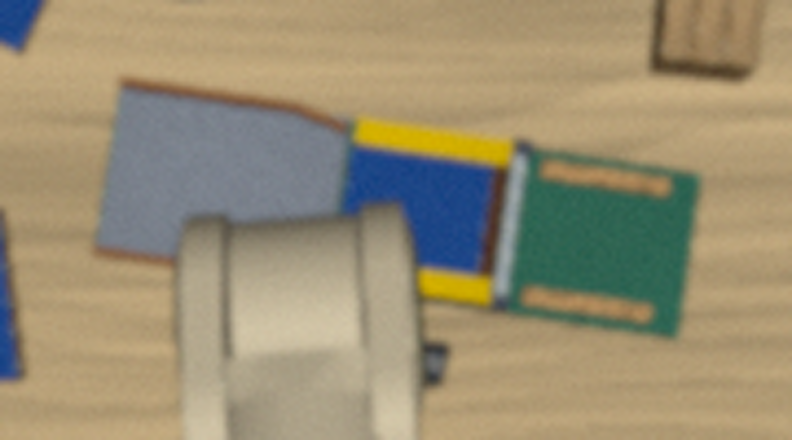

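Run:
```python
from plan import *
z=np.load('w5.npz');R=cv2.Rodrigues(z['rvec'])[0];C=-R.T@z['tvec'].ravel()
for u,v,h in [(287,188,.030),(290.5,225,.03),(294,263,.03),(285,174,.036),(310,272,.0475),(311,293,.0475),(322,371,.0475),(169,283,.0475)]:
    d=R.T@np.array([(u-z['cx'])/z['fx'],(v-z['cy'])/z['fy'],1]); p=C+d*(h-C[2])/d[2]; print(u,v,p.round(4),wj(p).round(1), 'depthpt',wj(w('w5',int(u),int(v))).round(1))
```

```text
287 188 [0.4828 0.025  0.03  ] [-116.3  104.6   30. ] depthpt [-117.8  104.8   35.4]
290.5 225 [0.5112 0.0198 0.03  ] [-87.5 104.   30. ] depthpt [-89.7 103.8  35.6]
294 263 [0.5426 0.0139 0.03  ] [-55.5 103.1  30. ] depthpt [-58.2 103.3  35.2]
285 174 [0.4712 0.0269 0.036 ] [-128.1  104.6   36. ] depthpt [-126.8  104.4   30.5]
310 272 [0.544  0.0253 0.0475] [-56.  114.6  47.5] depthpt [-42.9 114.9  24. ]
311 293 [0.5614 0.0215 0.0475] [-38.2 113.7  47.5] depthpt [-32.2 113.8  38.1]
322 371 [0.6353 0.0119 0.0475] [ 36.3 115.9  47.5] depthpt [ 82.6 116.8  -0.2]
169 283 [ 0.5246 -0.0782  0.0475] [-58.6   9.4  47.5] depthpt [-57.5   8.5  45.5]
```

The view agrees with the jig frame: the bar runs from (287,188) to (294,263) and maps to jig y ≈ 104. Next I'll descend over it.

Call:
servo_tool:
  deltas:
    - [1,26,2,0.2,-3,0.2]
    - [1,26,2,0.1,-3,0.1]
    - [1,26,1,0,-1,0]
    - [1,24,1,0,0,0]
    - [0,14,0,0,0,0]

```text
t: 8.05
ee_pos: [0.5123, 0.0196, 0.012]
tcp_rot: [[0.985, 0.006, 0.175], [-0.175, -0.009, 0.985], [0.007, -1.0, -0.008]]
contact_force: [0.2, -0.7, 0.0]
opening: 0.599
```

Run:
```python
from plan import *
st(); plan(jw(-92,104,12),HAND,3)
```

```text
t 8.05 jig [-86.3 103.9  12. ] F [ 0.2 -0.7  0. ] op 0.599 rotPUSH [ -0.  -89.1  -0.7] z 0.012
 [-1.9, -0.0, -0.0, 0.2, -0.3, 0.1]
 [-1.9, -0.0, -0.0, 0.2, -0.3, 0.1]
 [-1.9, -0.0, 0.0, 0.2, -0.3, 0.1]
```

Call:
servo_tool:
  deltas:
    - [-3,0,0,0.2,-0.5,0.2]
    - [-3,0,0,0.2,0,0.2]
    - [0,0,0,0,0,0]
    - [0,0,0,0,0,0]
    - [0,0,0,0,0,0]
  jaw: 1.0
  newtons: 25

```text
t: 8.68
ee_pos: [0.5061, 0.0204, 0.0127]
tcp_rot: [[0.986, -0.001, 0.169], [-0.169, -0.001, 0.986], [-0.001, -1.0, -0.001]]
contact_force: [-1.1, -0.3, -3.9]
opening: 0.129
```

```bash
cat >> plan.py <<'E'
R0=np.hypot(104,5); A0=np.arctan2(-5,104)
def arc(rate,n=5,grip=19.):
    """plan n rows, turning `rate` deg each, from present angle"""
    s=robot.observe(); p=wj(s['ee_pos']); a=np.arctan2(p[2]+grip-35,p[1]); r=np.hypot(p[2]+grip-35,p[1])
    print('leaf deg',np.degrees(a-A0).round(1),'r',r.round(1))
    P=np.array(s['ee_pos']);R=np.array(s['tcp_rot'])
    for i in range(1,n+1):
        b=a+np.radians(rate)*i; q=jw(-92,R0*np.cos(b),35+R0*np.sin(b)-grip)
        rv=np.degrees(Ro.from_matrix(R.T@HAND).as_rotvec())/n
        print((HAND.T@(q-P)*1e3).round(1),rv.round(1)); P=q
E
python3 - <<'E'
from plan import *
st(); arc(3)
E
```

```text
t 8.68 jig [-92.6 103.8  12.7] F [-1.1 -0.3 -3.9] op 0.129 rotPUSH [ -0.1 -89.5  -0. ] z 0.0127
leaf deg 0.9 r 103.8
[ 0.6 -5.4  0.3] [ 0.  -0.1 -0. ]
[-0.  -5.4 -0.3] [ 0.  -0.1 -0. ]
[ 0.  -5.4 -0.5] [ 0.  -0.1 -0. ]
[ 0.  -5.4 -0.8] [ 0.  -0.1 -0. ]
[ 0.  -5.3 -1.1] [ 0.  -0.1 -0. ]
```

Call:
servo_tool:
  deltas:
    - [0,-6,0,0,0,0]
    - [0,-6,-0.4,0,0,0]
    - [0,-6,-0.7,0,0,0]
    - [0,-6,-1,0,0,0]
    - [0,-6,-1.3,0,0,0]

```text
t: 9.3
ee_pos: [0.5056, 0.0173, 0.0447]
tcp_rot: [[0.986, -0.001, 0.168], [-0.168, -0.001, 0.986], [-0.001, -1.0, -0.001]]
contact_force: [1.3, -1.0, -4.7]
opening: 0.132
```

Run:
```python
from plan import *
st(); arc(4,grip=18)
shot('wrist','w6');shot('scene','s6')
im=cv2.imread('pics/s6.png')
c=im[165:275,210:370]; cv2.imwrite('pics/s6c.png',cv2.resize(c,None,fx=5,fy=5,interpolation=cv2.INTER_CUBIC))
```

```text
t 9.3 jig [-92.7 100.6  44.7] F [ 1.3 -1.  -4.7] op 0.132 rotPUSH [ -0.1 -89.5  -0. ] z 0.0447
leaf deg 18.2 r 104.3
[ 0.7 -6.9 -2.4] [ 0.  -0.1 -0. ]
[-0.  -6.8 -2.7] [ 0.  -0.1 -0. ]
[ 0.  -6.6 -3.1] [ 0.  -0.1 -0. ]
[-0.  -6.3 -3.6] [ 0.  -0.1 -0. ]
[-0.  -6.1 -4. ] [ 0.  -0.1 -0. ]
```

View pics/w6.png

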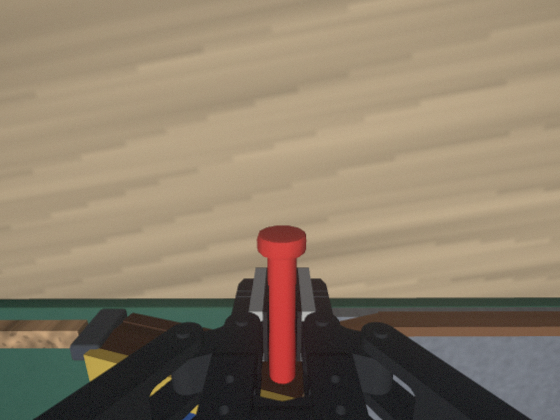

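View pics/s6c.png

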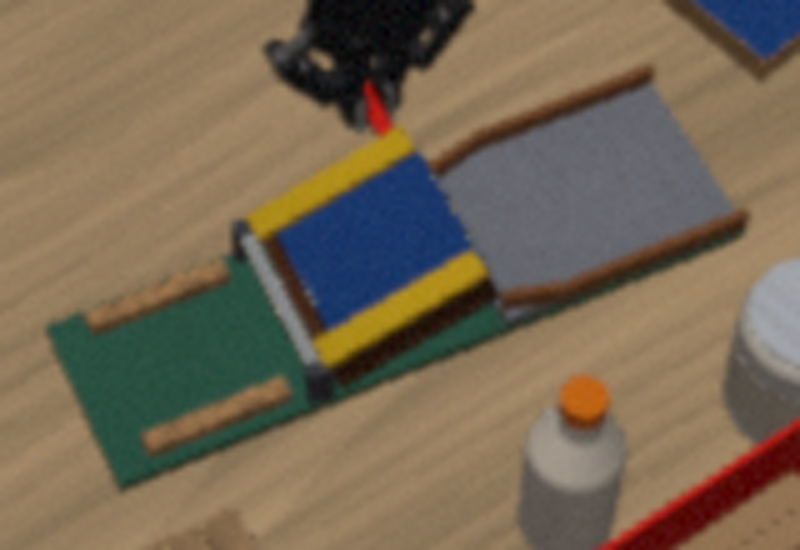

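The bar is held between the pads (column 283) and the frame is lifting with the board in it. I'll continue round the arc.

Call:
servo_tool:
  deltas:
    - [0,-7,-2.4,0,-0.2,0]
    - [0,-7,-2.8,0,-0.2,0]
    - [0,-6.7,-3.2,0,0,0]
    - [0,-6.5,-3.7,0,0,0]
    - [0,-6.2,-4.1,0,0,0]

```text
t: 10.02
ee_pos: [0.503, 0.0017, 0.0807]
tcp_rot: [[0.987, -0.0, 0.16], [-0.16, 0.001, 0.987], [-0.0, -1.0, 0.001]]
contact_force: [0.6, 2.7, -4.2]
opening: 0.127
```

Run:
```python
from plan import *
st(); arc(4.3,grip=18)
```

```text
t 10.03 jig [-92.7  84.9  80.7] F [ 0.6  2.7 -4.2] op 0.127 rotPUSH [  0.  -90.    0.1] z 0.0807
leaf deg 39.6 r 106.1
[ 0.7 -4.9 -6.5] [-0. -0. -0.]
[ 0.  -5.7 -5.4] [-0. -0. -0.]
[-0.  -5.3 -5.8] [-0. -0. -0.]
[ 0.  -4.8 -6.2] [-0. -0. -0.]
[-0.  -4.3 -6.5] [-0. -0. -0.]
```

Call:
servo_tool:
  deltas:
    - [0,-5.2,-6,0,0,0]
    - [0,-5.7,-5.6,0,0,0]
    - [0,-5.3,-6,0,0,0]
    - [0,-4.8,-6.3,0,0,0]
    - [0,-4.3,-6.6,0,0,0]

```text
t: 10.65
ee_pos: [0.4985, -0.0256, 0.1096]
tcp_rot: [[0.988, 0.002, 0.156], [-0.156, 0.007, 0.988], [0.001, -1.0, 0.007]]
contact_force: [-0.7, 5.8, -0.1]
opening: 0.128
```

Run:
```python
from plan import *
st(); arc(4.3,grip=18)
```

```text
t 10.65 jig [-92.8  57.2 109.6] F [-0.7  5.8 -0.1] op 0.128 rotPUSH [  0.3 -90.2   0.3] z 0.1096
leaf deg 61.1 r 108.8
[ 0.8  0.1 -9.3] [-0.1  0.   0. ]
[-0.  -3.3 -7.1] [-0.1  0.   0. ]
[ 0.  -2.8 -7.3] [-0.1  0.   0. ]
[-0.  -2.2 -7.5] [-0.1  0.   0. ]
[ 0.  -1.7 -7.6] [-0.1  0.   0. ]
```

Run:
```python
from plan import *
shot('wrist','w7');shot('scene','s7')
im=cv2.imread('pics/s7.png')
c=im[155:265,210:370]; cv2.imwrite('pics/s7c.png',cv2.resize(c,None,fx=5,fy=5,interpolation=cv2.INTER_CUBIC))
for f in('w6','w7'): print(f,[w(f,u,v).round(4).tolist() for u,v in ((282,242),(282,300),(283,330))])
```

```text
w6 [[0.4723, 0.0231, 0.0698], [0.4987, 0.0186, 0.0668], [0.5131, 0.0165, 0.0667]]
w7 [[0.4665, -0.0205, 0.1312], [0.4943, -0.0249, 0.1272], [0.5092, -0.0268, 0.1274]]
```

View pics/w7.png

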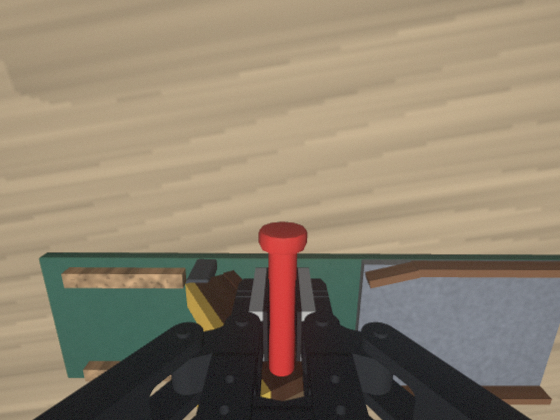

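View pics/s7c.png

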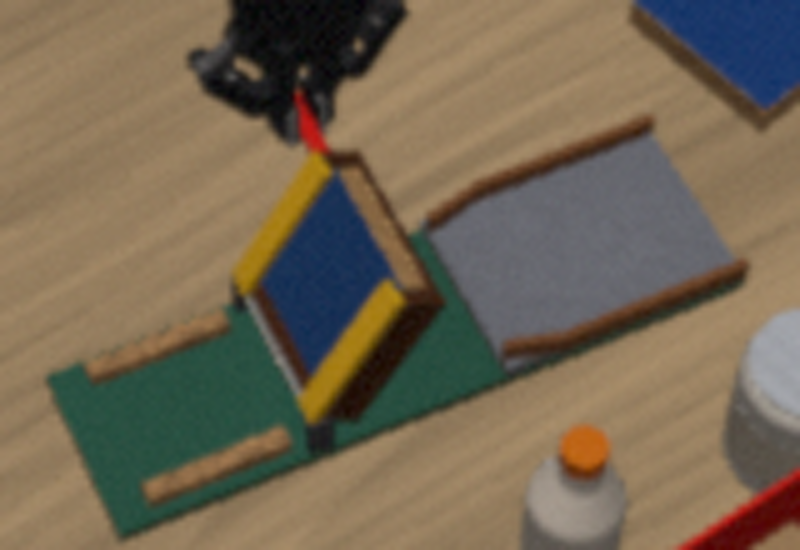

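Run:
```python
from plan import *
arc(4.3,grip=13)
```

```text
leaf deg 60.0 r 104.6
[ 0.8 -3.6 -7. ] [-0.1  0.   0. ]
[ 0.  -3.5 -7. ] [-0.1  0.   0. ]
[-0.  -2.9 -7.2] [-0.1  0.   0. ]
[-0.  -2.4 -7.4] [-0.1  0.   0. ]
[ 0.  -1.8 -7.6] [-0.1  0.   0. ]
```

Call:
servo_tool:
  deltas:
    - [0.5,-3.3,-7.3,-0.3,0,-0.1]
    - [0.3,-3,-7.3,-0.1,0,-0.1]
    - [0,-2.6,-7.4,0,0,0]
    - [0,-2,-7.5,0,0,0]
    - [0,-1.5,-7.6,0,0,0]

```text
t: 11.38
ee_pos: [0.4928, -0.0604, 0.1265]
tcp_rot: [[0.988, 0.005, 0.154], [-0.154, 0.005, 0.988], [0.004, -1.0, 0.006]]
contact_force: [-2.2, 3.8, 2.9]
opening: 0.125
```

Run:
```python
from plan import *
st(); arc(4.3,grip=13)
```

```text
t 11.38 jig [-92.9  21.9 126.5] F [-2.2  3.8  2.9] op 0.125 rotPUSH [  0.5 -90.3   0.1] z 0.1265
leaf deg 80.9 r 106.8
[ 0.9  1.3 -8.2] [-0.1  0.1  0. ]
[ 0.  -0.7 -7.8] [-0.1  0.1  0. ]
[-0.  -0.1 -7.8] [-0.1  0.1  0. ]
[-0.   0.4 -7.8] [-0.1  0.1  0. ]
[-0.   1.  -7.7] [-0.1  0.1  0. ]
```

Call:
servo_tool:
  deltas:
    - [0.5,1.5,-7.5,-0.3,0,0]
    - [0.3,1.5,-7.5,-0.2,0,0]
    - [0,1.5,-7.5,0,0,0]
    - [0,1.8,-7.5,0,0,0]
    - [0,2,-7.5,0,0,0]

```text
t: 12.0
ee_pos: [0.4862, -0.0999, 0.1252]
tcp_rot: [[0.988, 0.005, 0.156], [-0.156, 0.0, 0.988], [0.005, -1.0, 0.001]]
contact_force: [-1.2, 3.2, -1.4]
opening: 0.128
```

Run:
```python
from plan import *
st(); shot('wrist','w8')
print([wj(w('w8',u,v)).round(1).tolist() for u,v in ((282,242),(282,300),(283,330))]); arc(4,grip=14)
```

```text
t 12.0 jig [-93.1 -18.2 125.2] F [-1.2  3.2 -1.4] op 0.128 rotPUSH [  0.2 -90.2  -0.2] z 0.1252
[[-125.5, -18.2, 146.5], [-97.4, -18.1, 142.8], [-82.7, -17.6, 143.4]]
leaf deg 103.4 r 105.6
[ 1.1  3.  -6.8] [-0.   0.   0.1]
[-0.   2.1 -7. ] [-0.   0.   0.1]
[-0.   2.6 -6.8] [-0.   0.   0.1]
[ 0.   3.  -6.6] [-0.   0.   0.1]
[-0.   3.5 -6.4] [-0.   0.   0.1]
```

View pics/w8.png

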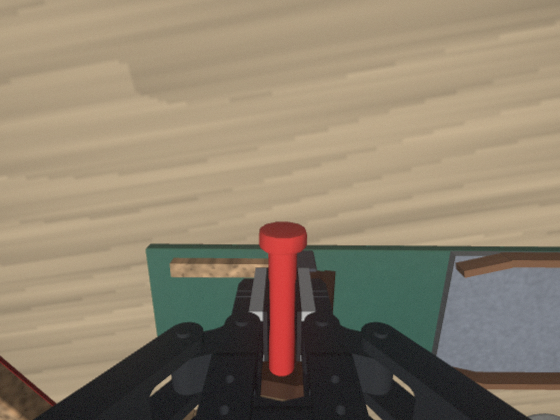

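Call:
servo_tool:
  deltas:
    - [0.8,3,-7,0,0,0.1]
    - [0.3,2.6,-7,0,0,0.1]
    - [0,3,-6.8,0,0,0]
    - [0,3.4,-6.6,0,0,0]
    - [0,3.8,-6.4,0,0,0]

```text
t: 12.68
ee_pos: [0.4798, -0.1381, 0.1084]
tcp_rot: [[0.987, -0.002, 0.159], [-0.159, -0.001, 0.987], [-0.002, -1.0, -0.001]]
contact_force: [-1.5, 1.9, -1.2]
opening: 0.129
```

Run:
```python
from plan import *
st(); arc(4,grip=13)
```

```text
t 12.68 jig [-93.3 -56.9 108.4] F [-1.5  1.9 -1.2] op 0.129 rotPUSH [ -0.1 -90.    0. ] z 0.1084
leaf deg 126.1 r 103.4
[ 1.3  3.6 -6.3] [ 0. -0. -0.]
[-0.   4.6 -5.6] [ 0. -0. -0.]
[ 0.   5.  -5.3] [ 0. -0. -0.]
[ 0.   5.3 -4.9] [ 0. -0. -0.]
[-0.   5.7 -4.5] [ 0. -0. -0.]
```

Call:
servo_tool:
  deltas:
    - [0.5,4.2,-5.6,0,0,0]
    - [0.3,4.5,-5.2,0,0,0]
    - [0,4.8,-4.9,0,0,0]
    - [0,5,-4.6,0,0,0]
    - [0,5.3,-4.2,0,0,0]

```text
t: 13.3
ee_pos: [0.4756, -0.1645, 0.0823]
tcp_rot: [[0.987, -0.004, 0.16], [-0.16, -0.001, 0.987], [-0.003, -1.0, -0.002]]
contact_force: [-2.0, 0.8, 2.7]
opening: 0.126
```

Run:
```python
from plan import *
st(); arc(3.5,grip=14)
```

```text
t 13.3 jig [-93.3 -83.7  82.3] F [-2.   0.8  2.7] op 0.126 rotPUSH [ -0.2 -90.    0.1] z 0.0823
leaf deg 146.5 r 103.7
[ 1.3  5.  -3.9] [ 0. -0. -0.]
[-0.   5.5 -3.3] [ 0. -0. -0.]
[ 0.   5.6 -2.9] [ 0. -0. -0.]
[-0.   5.8 -2.6] [ 0. -0. -0.]
[ 0.   6.  -2.2] [ 0. -0. -0.]
```

Call:
servo_tool:
  deltas:
    - [0.5,4.8,-3.8,0,0,0]
    - [0.3,5,-3.3,0,0,0]
    - [0,5,-2.9,0,0,0]
    - [0,5,-2.4,0,0,0]
    - [0,5,-2,0,0,0]

```text
t: 13.92
ee_pos: [0.4731, -0.1796, 0.0552]
tcp_rot: [[0.987, -0.005, 0.16], [-0.16, -0.001, 0.987], [-0.005, -1.0, -0.002]]
contact_force: [-2.6, 1.3, -0.5]
opening: 0.129
```

Run:
```python
from plan import *
st(); arc(2.7,grip=14.5)
```

```text
t 13.93 jig [-93.3 -98.9  55.2] F [-2.6  1.3 -0.5] op 0.129 rotPUSH [ -0.3 -90.    0.2] z 0.0552
leaf deg 163.4 r 104.8
[ 1.3  4.9 -0.9] [ 0.  -0.  -0.1]
[ 0.   4.7 -1.3] [ 0.  -0.  -0.1]
[-0.   4.8 -1.1] [ 0.  -0.  -0.1]
[ 0.   4.8 -0.8] [ 0.  -0.  -0.1]
[ 0.   4.9 -0.6] [ 0.  -0.  -0.1]
```

Call:
servo_tool:
  deltas:
    - [0.5,4.5,-1.2,0,0,0]
    - [0.3,4.5,-1.1,0,0,0]
    - [0,4,-0.9,0,0,0]
    - [0,4,-0.6,0,0,0]
    - [0,4,-0.4,0,0,0]

```text
t: 14.55
ee_pos: [0.4726, -0.1845, 0.0325]
tcp_rot: [[0.987, -0.006, 0.16], [-0.16, -0.001, 0.987], [-0.006, -1.0, -0.002]]
contact_force: [-3.9, -0.4, -0.5]
opening: 0.125
```

Run:
```python
from plan import *
st(); arc(1.5,grip=14.5); shot('wrist','w9')
print([wj(w('w9',u,v)).round(1).tolist() for u,v in ((282,242),(282,300),(283,330))])
```

```text
t 14.55 jig [ -93.  -103.8   32.5] F [-3.9 -0.4 -0.5] op 0.125 rotPUSH [ -0.4 -90.    0.2] z 0.0325
leaf deg 176.2 r 104.5
[1.  2.8 0.1] [ 0.  -0.  -0.1]
[-0.   2.7 -0.2] [ 0.  -0.  -0.1]
[ 0.   2.7 -0.1] [ 0.  -0.  -0.1]
[ 0.   2.7 -0.1] [ 0.  -0.  -0.1]
[0.  2.7 0. ] [ 0.  -0.  -0.1]
[[-125.4, -103.6, 54.6], [-97.6, -103.7, 50.9], [-82.8, -103.2, 51.1]]
```

Call:
servo_tool:
  deltas:
    - [0.3,2,0,0,0,0]
    - [0,2,0,0,0,0]
    - [0,1.5,0,0,0,0]
    - [0,1.5,0,0,0,0]
    - [0,1.5,0,0,0,0]

```text
t: 15.22
ee_pos: [0.4728, -0.185, 0.0262]
tcp_rot: [[0.987, -0.006, 0.161], [-0.161, -0.0, 0.987], [-0.006, -1.0, -0.001]]
contact_force: [-12.3, 4.2, 21.3]
opening: 0.125
```

Run:
```python
from plan import *
st(); shot('wrist','wa')
print([wj(w('wa',u,v)).round(1).tolist() for u,v in ((282,242),(282,300),(283,330))])
```

```text
t 15.22 jig [ -92.8 -104.3   26.2] F [-12.3   4.2  21.3] op 0.125 rotPUSH [ -0.3 -89.9   0.2] z 0.0262
[[-125.5, -104.1, 49.1], [-98.0, -104.2, 45.6], [-83.3, -103.8, 45.7]]
```

The frame is seated: 21 N upward and the bar axis at about 40 mm. Now I'll let go.

Call:
servo_tool:
  deltas:
    - [0,-1,0,0,0,0]
    - [0,0,0,0,0,0]
    - [0,0,0,0,0,0]
    - [0,0,0,0,0,0]
    - [0,0,0,0,0,0]
  jaw: 0.45

```text
t: 15.9
ee_pos: [0.4764, -0.1852, 0.0287]
tcp_rot: [[0.987, 0.001, 0.159], [-0.159, -0.002, 0.987], [0.001, -1.0, -0.002]]
contact_force: [0.3, 0.4, -0.1]
opening: 0.551
```

Call:
servo_tool:
  deltas:
    - [0,-15,0,0,0,0]
    - [0,-25,0,0,0,0]
    - [-5,-30,0,0,0,0]
    - [-10,-30,0,0,0,0]
    - [-10,-30,0,0,0,0]

```text
t: 16.52
ee_pos: [0.4502, -0.181, 0.1642]
tcp_rot: [[0.987, -0.002, 0.16], [-0.16, -0.002, 0.987], [-0.002, -1.0, -0.003]]
contact_force: [0.4, -0.0, 0.2]
opening: 0.551
```

Run:
```python
from plan import *
st(); shot('wrist','wb');shot('scene','sb');shot('top','tb')
im=cv2.imread('pics/sb.png')
c=im[165:275,210:370]; cv2.imwrite('pics/sbc.png',cv2.resize(c,None,fx=5,fy=5,interpolation=cv2.INTER_CUBIC))
```

```text
t 16.52 jig [-115.8 -103.9  164.2] F [ 0.4 -0.   0.2] op 0.551 rotPUSH [ -0.2 -90.   -0. ] z 0.1642
```

View pics/wb.png

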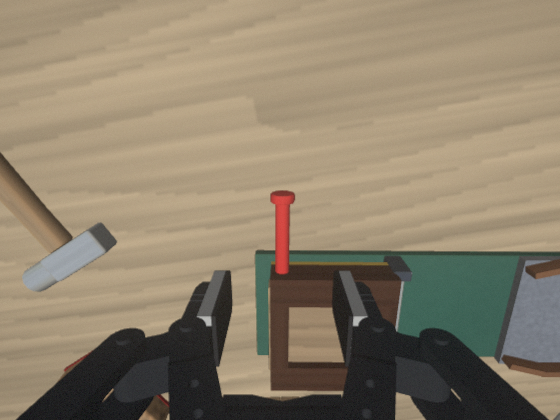

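View pics/sbc.png

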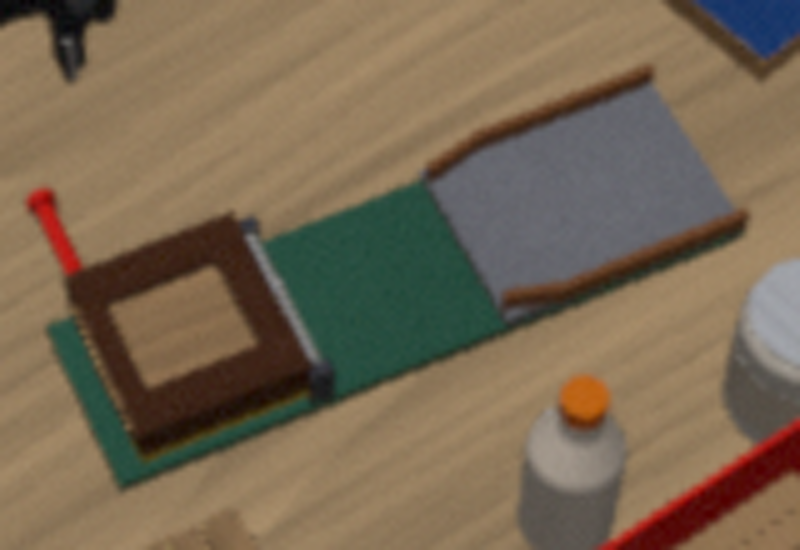

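View pics/tb.png

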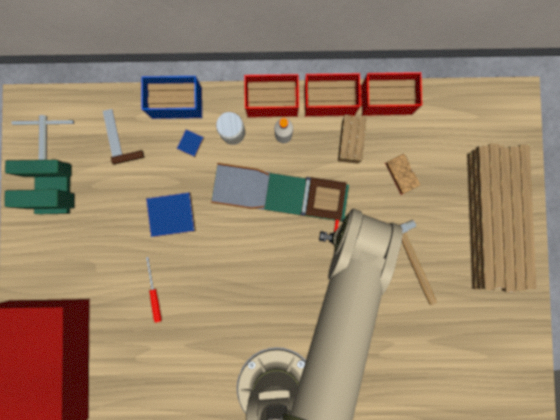

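Run:
```python
from plan import *
im=cv2.imread('pics/wb.png')
cv2.imwrite('pics/wbc.png',cv2.resize(im[240:400,240:420],None,fx=4.2,fy=3.7,interpolation=cv2.INTER_CUBIC))
for u,v in [(280,300),(310,272),(380,290),(310,380),(280,340),(310,330),(269,340),(268,380)]: print(u,v,wj(w('wb',u,v)).round(1))
```

```text
280 300 [ -39.6 -105.9   57.5]
310 272 [-58.  -80.2  42.8]
380 290 [-49.1 -23.1  57.3]
310 380 [ 45.1 -78.6  57.5]
280 340 [   0.8 -106.    57.5]
310 330 [ -1.2 -79.   46.5]
269 340 [  10.4 -116.3   45.8]
268 380 [ 102.3 -120.4   -0.4]
```

View pics/wbc.png

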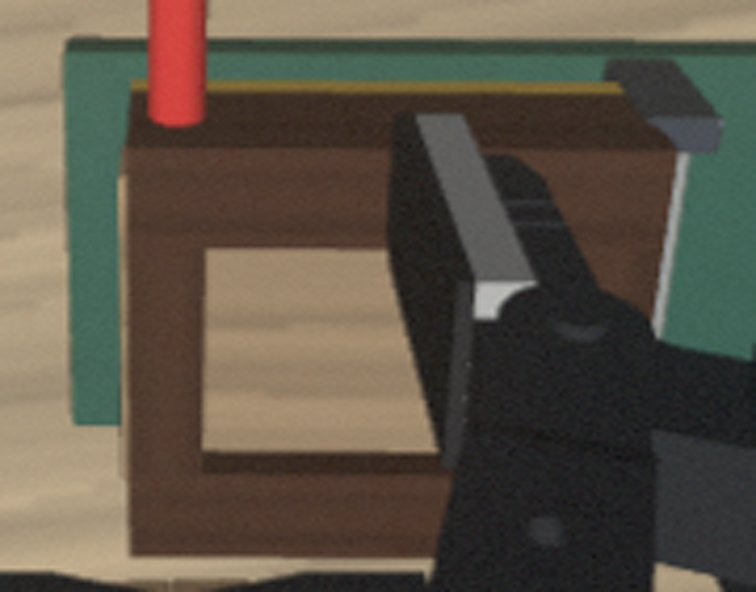

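The frame is level, with its top at 57.4 mm at both ends. The board's bare face is at z = 46.5 mm, which is on the lips, and its edge at y ≈ -116 is the 2 mm overhang expected when home.

Run:
```python
from plan import *
st(); print(robot.close_job())
```

```text
t 16.68 jig [-114.4 -104.1  164.8] F [-0.2 -0.   0.8] op 0.548 rotPUSH [ -0.  -90.   -0.2] z 0.1648
the job is handed in; nothing more can be done
None
```

The board is bare side up and fully home in the closed frame, and the job was handed in at about 16.7 s.

- **Push:** I pushed the board square into the slot with two fingers until it stopped hard. At about 11 N it moved no further, with the trailing edge at jig y ≈ 116 mm.
- **Swing:** I gripped the red handle and swung the frame over in small steps, holding it all the way down. The bar slipped a few millimetres along the pads on the way up (about 16 to 10 mm from the fingertips). I lowered the hand to recover that, and the bar never left the grip.
- **Seating:** The frame met the cork pads at about 21 N, and I then released the handle and backed the hand away.

Last checks:
- **Frame:** its top reads z = 57.3 to 57.5 mm at both ends, so it is level.
- **Board:** the bare face shows through the window at z = 46.5 mm, as expected on the lips. The outer edge is at jig y ≈ -116 mm, the 2 mm overhang of a board fully home.
- **Bystanders:** in the last top picture they stand where they were, judged by eye. The arm partly hid the hammer's head.

The only disagreement was early: the top and wrist cameras gave jig positions about 4 mm and 0.012 rad apart. I used values in between, and later contact and handle readings fitted them within about 1 mm.

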